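# Flip the tray status tags

### The arm

A 6-joint arm with a two-finger parallel gripper is mounted at the origin on a cart in front of the work surface, level with it; the furniture and walls round the work are solid. World frame = base frame: x ahead of the robot, y to its left, z up, the work surface at z = 0. Lengths are in mm, angles in rad, forces in N, time in s.
With the tool pointing down it reaches from about 350 to 875 mm from the base axis. Payload 4.2 kg.
Tool frame: the origin (TCP) lies between the finger pads; the fingertips stand 14 mm ahead of it and the grasp point (between the pads) lies 5 mm behind it; z points along the fingers, y is the line along which they close (so a half turn about z gives the same grasp; the last joint's range is limited). The gripper opens to 85 mm and grips with 20 to 120 N. Pads are 22 mm wide; open, the fingers measure 114 mm over their backs; the gripper's body (76 mm by 85 mm) begins 54 mm behind the grasp point. The pads swing forward as they close: fully open they stand 13 mm farther back than shut.
Start: joints at [1.573, 0.385, 0.008, 0, -1.194, -0.259], TCP at [158.71, 604.492, 245.312] pointing down, gripper open.
Joint ranges: [-3.14, 3.14], [-1.21, 2.06], [-1.07, 1.41], [-3.16, 2.05], [-2.99, -0.16], [-3.1, 3.1]. Speed limits (rad/s): [2.79, 2.79, 3.14, 3.14, 3.14, 3.14].

### API

Orientations are given as a unit quaternion [x, y, z, w].
In Python, from bench import * gives the robot as it stands.
- The arm moves only by the tool carry_out, never from a script. Its argument "motion" is a list of rows, each a list of 7 numbers: the turn, a rotation vector about the tool's x, y, z in rad, then the shift along the tool's x, y, z in mm, then the opening, from -1 (shut) to 1 (fully open), so that 0 is half open. A call has 1 to 5 rows; each row is the pose to reach, as a shift and turn from the pose commanded when the call began, along the tool's axes at that moment; what a row does not reach only later rows make up. A row lasts 1/8 s, in which the tool goes at most 62.5 mm and 10.7 degrees, less where a joint would pass 70% of its speed; a pose out of reach is approached as far as the arm can. A call with a gripper value outside its range is refused whole. The fingers move at their own pace and stop on an object; the grip force is fixed at half the most. Time passes only in rows, so rows that repeat a pose let the fingers close. It gives the time, the measured TCP pose, the force, the opening and the grip force at its end, in the units of the state.
- read_state(): the state, without advancing time (a new reading comes with each control period).
- get_image(name): name is "scene" or "top"; returns a dict with "color" (420x560x3 uint8, blue, green, red), "mtx" (3x3 intrinsics, pixels), "position" and "orientation" of the camera in the world. Camera axes: x right, y down, z forward; pixel columns grow to the right and rows downward; lengths in mm; the calibration is good to about 2 mm. A picture is of the moment at which its call begins. There is no depth.
- job_done(): hands the job in; it is judged then, once.
The state is a dict: "clock": time; "joints": joint angles; "joint_vel": joint speeds; "joint_efforts": joint torques, N m; "position": TCP position; "ee_rot": TCP orientation; "contact_force": force on the tool from outside, world axes, zero at the start; "wrist_torque": the same for the moment, N m; "gripper_width": finger opening in mm; "grasp_force": force on a finger pad.
Only numpy, scipy, OpenCV 4.12 (cv2) and the standard library are available. Lean on these libraries where they do the work, as an engineer would, in place of code of your own. Each camera call takes 0.05 s, during which the arm holds its last target. There are 200 camera calls.

### The job

Vial trays wait in the four bays of the staging stand, and the tag behind each bay must tell its state: green face showing (leaf leaning back) if its tray is full, red (leaf fallen forward) if any of its cells is empty. With a light fingertip push, flip over only the tags that are wrong and leave those that are right alone. Pinch, lift or shift nothing: trays, vials and the other things stay where they are.

Things in the scene. Friction and masses are not known exactly. Their poses are not given: they have to be found in the camera images.
- stand: white sheet-metal staging stand fixed to the bench, 170 x 416 mm; origin at the middle of its underside, x away from the robot (trays to tag panel), y along the row to the left. Four bays in a row, 100 mm apart, one vial tray in each; behind them a panel 105 mm high, 55 mm behind the origin, with four flip tags on its top edge, each straight behind its bay
- tag_1 (a joint): flip tag on a level rod, a leaf with a red thumb tab at 115 deg to it, rad: 0 = leaf fallen forward over the tray side, 65 deg from upright, red up, tab raised behind; 1.134 = leaf upright; 1.658 = leaning back 30 deg, green face to the robot, tab down behind the panel. Swings freely, stops at both ends, drops by its weight either side of about 0.9. Pressing the raised tab down throws it back
- tag_1_hinge (a point): middle of the rod of tag 1, 121 mm above the bench, axes as the stand's. Leaf 62 mm wide, 48 long, 3 thick, 30 g: rim 43 mm before, 20 above the rod at 0 rad; 24 behind, 42 above at 1.658, its back then free to reach. Tab 34 mm wide, 45 long: tip 34 mm behind, 29 above the rod at 0; 26 behind, 37 below at 1.658. Clip and panel below the rod end 8 mm behind it
- tag_1_bay (a point): middle of the bay that this tag belongs to, straight in front of it, 105 mm before the hinge
- tag_2 (a joint): flip tag on a level rod, a leaf with a red thumb tab at 115 deg to it, rad: 0 = leaf fallen forward over the tray side, 65 deg from upright, red up, tab raised behind; 1.134 = leaf upright; 1.658 = leaning back 30 deg, green face to the robot, tab down behind the panel. Swings freely, stops at both ends, drops by its weight either side of about 0.9. Pressing the raised tab down throws it back
- tag_2_hinge (a point): middle of the rod of tag 2, 121 mm above the bench, axes as the stand's. Leaf 62 mm wide, 48 long, 3 thick, 30 g: rim 43 mm before, 20 above the rod at 0 rad; 24 behind, 42 above at 1.658, its back then free to reach. Tab 34 mm wide, 45 long: tip 34 mm behind, 29 above the rod at 0; 26 behind, 37 below at 1.658. Clip and panel below the rod end 8 mm behind it
- tag_2_bay (a point): middle of the bay that this tag belongs to, straight in front of it, 105 mm before the hinge
- tag_3 (a joint): flip tag on a level rod, a leaf with a red thumb tab at 115 deg to it, rad: 0 = leaf fallen forward over the tray side, 65 deg from upright, red up, tab raised behind; 1.134 = leaf upright; 1.658 = leaning back 30 deg, green face to the robot, tab down behind the panel. Swings freely, stops at both ends, drops by its weight either side of about 0.9. Pressing the raised tab down throws it back
- tag_3_hinge (a point): middle of the rod of tag 3, 121 mm above the bench, axes as the stand's. Leaf 62 mm wide, 48 long, 3 thick, 30 g: rim 43 mm before, 20 above the rod at 0 rad; 24 behind, 42 above at 1.658, its back then free to reach. Tab 34 mm wide, 45 long: tip 34 mm behind, 29 above the rod at 0; 26 behind, 37 below at 1.658. Clip and panel below the rod end 8 mm behind it
- tag_3_bay (a point): middle of the bay that this tag belongs to, straight in front of it, 105 mm before the hinge
- tag_4 (a joint): flip tag on a level rod, a leaf with a red thumb tab at 115 deg to it, rad: 0 = leaf fallen forward over the tray side, 65 deg from upright, red up, tab raised behind; 1.134 = leaf upright; 1.658 = leaning back 30 deg, green face to the robot, tab down behind the panel. Swings freely, stops at both ends, drops by its weight either side of about 0.9. Pressing the raised tab down throws it back
- tag_4_hinge (a point): middle of the rod of tag 4, 121 mm above the bench, axes as the stand's. Leaf 62 mm wide, 48 long, 3 thick, 30 g: rim 43 mm before, 20 above the rod at 0 rad; 24 behind, 42 above at 1.658, its back then free to reach. Tab 34 mm wide, 45 long: tip 34 mm behind, 29 above the rod at 0; 26 behind, 37 below at 1.658. Clip and panel below the rod end 8 mm behind it
- tag_4_bay (a point): middle of the bay that this tag belongs to, straight in front of it, 105 mm before the hinge
- tray_full_a: grey six-cell vial tray 62 x 92 x 34 mm (2 x 3 cells), loose in its bay, origin at the middle of its underside; full: a capped headspace vial in each of the six cells, standing in the tray, their caps about 82 mm above the bench
- tray_full_b: grey six-cell vial tray 62 x 92 x 34 mm (2 x 3 cells), loose in its bay, origin at the middle of its underside; full: a capped headspace vial in each of the six cells, standing in the tray, their caps about 82 mm above the bench
- tray_part: grey six-cell vial tray 62 x 92 x 34 mm (2 x 3 cells), loose in its bay, origin at the middle of its underside; not full: only three of the six cells hold a capped headspace vial (about 82 mm above the bench)
- tray_empty: grey six-cell vial tray 62 x 92 x 34 mm (2 x 3 cells), loose in its bay, origin at the middle of its underside; not full: all six cells empty
- loose_vial_a: bystander: white-capped 20 ml vial 23 x 23 x 74 mm standing to the left of the stand, origin at its underside
- loose_vial_b: bystander: blue-capped 20 ml vial 23 x 23 x 74 mm standing to the left of the stand, origin at its underside
- cap_tub: bystander: round white tub of caps, 62 mm across, 35 mm high, left of the stand, origin at its underside
- marker: bystander: black and white marker pen 18 x 130 x 16 mm lying at the left front of the bench
- blue_pen: bystander: blue pen 13 x 139 x 10 mm lying at the left

How it is judged (in metres and radians):
At the end, for the whole second after the job is handed in: Each tag whose bay holds a full tray leans back (above 1.5 rad, green shown), each tag whose bay holds a part-filled or empty tray lies forward (below 0.15 rad, red shown), and trays and bystanders are within 15 mm of where they stood ((((horizontal distance between tag_1_bay and tray_full_a below 0.04 m or horizontal distance between tag_1_bay and tray_full_b below 0.04 m) and value of joint tag_1 above 1.5 rad) or ((horizontal distance between tag_1_bay and tray_part below 0.04 m or horizontal distance between tag_1_bay and tray_empty below 0.04 m) and value of joint tag_1 below 0.15 rad)) and (((horizontal distance between tag_2_bay and tray_full_a below 0.04 m or horizontal distance between tag_2_bay and tray_full_b below 0.04 m) and value of joint tag_2 above 1.5 rad) or ((horizontal distance between tag_2_bay and tray_part below 0.04 m or horizontal distance between tag_2_bay and tray_empty below 0.04 m) and value of joint tag_2 below 0.15 rad)) and (((horizontal distance between tag_3_bay and tray_full_a below 0.04 m or horizontal distance between tag_3_bay and tray_full_b below 0.04 m) and value of joint tag_3 above 1.5 rad) or ((horizontal distance between tag_3_bay and tray_part below 0.04 m or horizontal distance between tag_3_bay and tray_empty below 0.04 m) and value of joint tag_3 below 0.15 rad)) and (((horizontal distance between tag_4_bay and tray_full_a below 0.04 m or horizontal distance between tag_4_bay and tray_full_b below 0.04 m) and value of joint tag_4 above 1.5 rad) or ((horizontal distance between tag_4_bay and tray_part below 0.04 m or horizontal distance between tag_4_bay and tray_empty below 0.04 m) and value of joint tag_4 below 0.15 rad)) and distance of each of tray_full_a, tray_full_b, tray_part, tray_empty, loose_vial_a, loose_vial_b, cap_tub, marker, blue_pen from where it was at the start of the episode below 0.015 m); the robot touches nothing.
It fails at once if a tag that was already right is flipped (a red one raised past 0.6 rad, a green one brought below 1.0 rad) (((horizontal distance between tag_1_bay and tray_part below 0.04 m or horizontal distance between tag_1_bay and tray_empty below 0.04 m) and value of joint tag_1 above 0.6 rad) or ((horizontal distance between tag_2_bay and tray_part below 0.04 m or horizontal distance between tag_2_bay and tray_empty below 0.04 m) and value of joint tag_2 above 0.6 rad) or ((horizontal distance between tag_3_bay and tray_full_a below 0.04 m or horizontal distance between tag_3_bay and tray_full_b below 0.04 m) and value of joint tag_3 below 1 rad) or ((horizontal distance between tag_4_bay and tray_full_a below 0.04 m or horizontal distance between tag_4_bay and tray_full_b below 0.04 m) and value of joint tag_4 below 1 rad)).
It fails at once if a tag is pinched or pushed hard (fingers on a tag with more than 15 N) (contact force between the fingers and tag_1 above 15 N or contact force between the fingers and tag_2 above 15 N or contact force between the fingers and tag_3 above 15 N or contact force between the fingers and tag_4 above 15 N).
It fails at once if a tray is shifted or lifted by more than 15 mm (distance of any of tray_full_a, tray_full_b, tray_part, tray_empty from where it was at the start of the episode above 0.015 m).
It fails at once if a bystander is shifted, lifted or knocked over (moved more than 15 mm) (distance of any of loose_vial_a, loose_vial_b, cap_tub, marker, blue_pen from where it was at the start of the episode above 0.015 m).
It also fails if it takes over 38 s, if anything falls off the work surface, if the arm or the gripper's body presses on something with over 40 N, if the wrist force passes 120 N, or if a joint passes its speed limit or range.

## Working session

There is one attempt and no reset: what is moved stays moved. The work goes in short steps, Python scripts to look and compute and a tool call to move; the robot and the scene stay as the last step left them, time stands still between calls to the robot, and variables do not carry over. Pictures are saved under pics/ and viewed, at most 10 in all, crops included, and the job is handed in when it is done.

Besides the shell and the picture viewer there is one more tool, called after "Call:" by a JSON object that holds its "name" and its "arguments", one argument or row to a line. carry_out: Moves the arm, as the interface text tells. Its arguments: {"type":"object","properties":{"motion":{"type":"array"}},"required":["motion"]}

```bash
mkdir -p pics
python3 - <<'E'
from bench import *
import cv2
for n in ("scene","top"):
    i=get_image(n); cv2.imwrite(f"pics/{n}0.png",i["color"]); print(n,i["mtx"],i["position"],i["orientation"])
print(read_state())
E
```

```text
scene [[546.23966939   0.         288.35124971]
 [  0.         546.23966939 205.63947014]
 [  0.           0.           1.        ]] [ -41.99263697 -612.09589303 1196.66652766] [ 0.89243633 -0.28946455  0.10595352 -0.32945639]
top [[451.566238     0.         277.99236392]
 [  0.         451.566238   214.79077367]
 [  0.           0.           1.        ]] [ 351.43484307  152.12162963 1057.37309796] [-0.69761259  0.71265715 -0.05626     0.04786735]
{'clock': 0.1, 'joints': array([ 1.57258736e+00,  3.85501478e-01,  6.79082868e-03, -4.41607070e-04,
       -1.19403890e+00, -2.58596411e-01]), 'joint_vel': array([ 0.00012551, -0.00238601,  0.00246075,  0.00218676, -0.00018021,
        0.00197368]), 'joint_efforts': array([ 3.62118408e-05, -3.93316054e+01,  1.88929689e+01,  4.19794679e+00,
       -2.58182677e-03,  5.26103406e-06]), 'position': array([158.60189932, 604.03284056, 244.32790372]), 'ee_rot': array([ 9.91756770e-01, -1.28130846e-01, -7.67110496e-05,  9.94988965e-04]), 'contact_force': array([ 0.29322707, -0.08262497,  0.7770291 ]), 'wrist_torque': array([ 0.05993927,  0.00929053, -0.00557767]), 'grasp_force': 0.0, 'gripper_width': 85.79939769348138}
```

View pics/scene0.png

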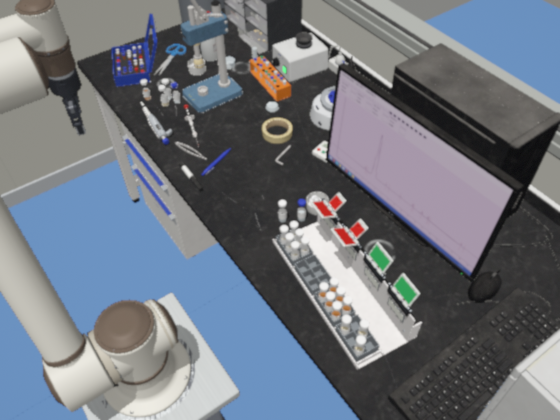

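View pics/top0.png

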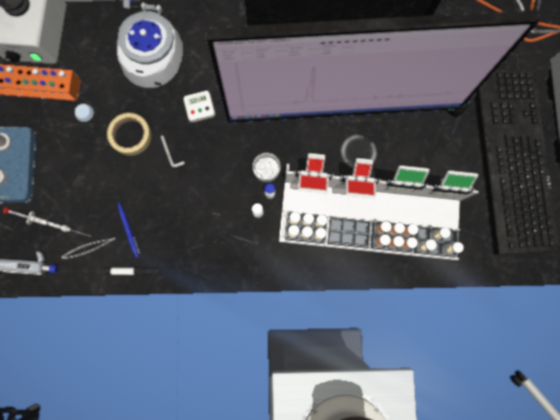

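Run:
```python
import cv2,numpy as np
a=cv2.imread("pics/top0.png")[140:270,240:490]; b=cv2.imread("pics/scene0.png")[185:365,265:425]
a=cv2.resize(a,(750,390),interpolation=3)
cv2.imwrite("pics/c1.png",a); cv2.imwrite("pics/c2.png",cv2.resize(b,(533,600),interpolation=3))
```

```text
(no output)
```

View pics/c1.png

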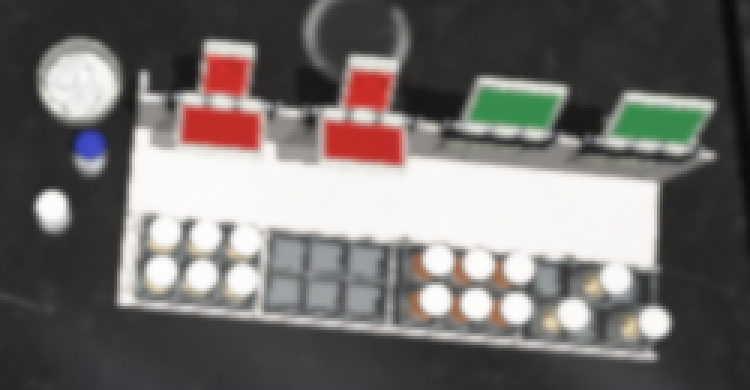

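View pics/c2.png

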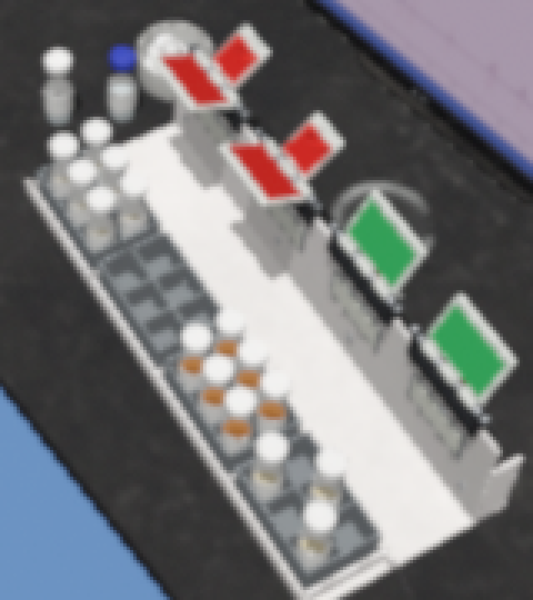

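```bash
cat > h.py <<'E'
from bench import *
import cv2,numpy as np
from scipy.spatial.transform import Rotation as R
def ray(i,px,z):
    d=R.from_quat(i["orientation"]).apply(np.linalg.inv(i["mtx"])@[px[0],px[1],1]); p=np.array(i["position"])
    return p+d*(z-p[2])/d[2]
def blobs(i,roi):
    hsv=cv2.cvtColor(i["color"],cv2.COLOR_BGR2HSV); x0,y0,x1,y1=roi; out={}
    for n,m in (("red",cv2.inRange(hsv,(0,150,90),(8,255,255))|cv2.inRange(hsv,(172,150,90),(180,255,255))),("green",cv2.inRange(hsv,(50,100,60),(85,255,255)))):
        k,_,s,c=cv2.connectedComponentsWithStats(m[y0:y1,x0:x1])
        out[n]=[(s[j,4],c[j]+[x0,y0]) for j in range(1,k) if s[j,4]>25]
    return out
E
python3 - <<'E'
from h import *
for n,roi in (("top",(240,140,490,270)),("scene",(265,185,425,365))):
    i=get_image(n)
    for c,l in blobs(i,roi).items():
        for a,p in l: print(n,c,a,p.round(1),*[ray(i,p,z).round(0)[:2] for z in ((131,135.5) if c=="red" else (142,))])
i=get_image("top")  # monitor lower edge, stand front corners (bench-level-ish)
for p in ((281,240),(458,259),(221,119),(462,108)): print(p,ray(i,p,0).round(),ray(i,p,100).round())
E
```

```text
top red 126 [314.8 164.6] [594.  59.] [593.  60.]
top red 129 [362.3 169.6] [582. -40.] [580. -39.]
top red 254 [313.1 182.1] [557.  64.] [556.  65.]
top red 259 [360.5 186.9] [544. -35.] [543. -34.]
top green 249 [410.8 175.7] [ 564. -139.]
top green 247 [458.8 180.7] [ 551. -238.]
scene red 77 [335.3 202.2] [595.  64.] [592.  61.]
scene red 105 [323.2 208.5] [557.  66.] [554.  63.]
scene red 88 [356.8 229.2] [582. -35.] [580. -38.]
scene red 124 [344.1 235.8] [544. -33.] [541. -35.]
scene green 221 [379.1 257.7] [ 563. -137.]
scene green 254 [404.8 289.8] [ 551. -236.]
(281, 240) [448. 132.   0.] [439. 134. 100.]
(458, 259) [ 395. -282.    0.] [ 391. -241.  100.]
(221, 119) [747. 272.   0.] [710. 260. 100.]
(462, 108) [ 765. -321.    0.] [ 726. -277.  100.]
```

```bash
cat >> h.py <<'E'
H={1:np.array([577,62.,121]),4:np.array([539.5,-235.6,121])}
X=np.array([.992,-.125,0])
def goal(tag,behind,tip):   # finger-centre behind the hinge, fingertip height above rod -> TCP
    return H[tag]+X*behind+[0,0,tip+14]
def move(p):
    s=read_state(); T=R.from_quat(s["ee_rot"]); x=X/np.linalg.norm(X); z=np.array([0,0,-1.])
    G=R.from_matrix(np.c_[x,np.cross(z,x),z])
    print("t",round(s["clock"],2),"at",s["position"].round(1),"w",round(s["gripper_width"],1),"turn",(T.inv()*G).as_rotvec().round(3),"shift",T.inv().apply(p-s["position"]).round(1))
E
python3 - <<'E'
from h import *
move(goal(1,31,85))
E
```

```text
t 0.25 at [158.7 604.3 244.8] w 85.7 turn [ 0.001 -0.    -0.131] shift [573.1 414.1  25.3]
```

Call:
{"name": "carry_out", "arguments": {
  "motion": [
    [0,0,0,50,36,0,-1],
    [0,0,0,100,72,0,-1],
    [0,0,0,150,108,0,-1],
    [0,0,0,200,144,0,-1],
    [0,0,0,250,180,0,-1]
  ]
}}

```text
clock: 0.88
position: [355.7, 365.3, 245.5]
ee_rot: [0.992, -0.128, 0.0, -0.0]
contact_force: [0.3, 0.4, 0.3]
gripper_width: -0.3
grasp_force: 0.0
```

Call:
{"name": "carry_out", "arguments": {
  "motion": [
    [0,0,-0.03,50,36,0,-1],
    [0,0,-0.06,100,72,0,-1],
    [0,0,-0.09,150,108,0,-1],
    [0,0,-0.13,200,144,0,-1],
    [0,0,-0.13,240,175,0,-1]
  ]
}}

```text
clock: 1.5
position: [543.6, 134.7, 245.3]
ee_rot: [0.998, -0.064, 0.0, -0.0]
contact_force: [0.3, 0.1, -1.3]
gripper_width: 0.0
grasp_force: 0.0
```

Run:
```python
from h import *
move(goal(1,31,85))
```

```text
t 1.5 at [543.6 134.7 245.3] w 0.0 turn [-0.    -0.    -0.002] shift [73.3 67.8 25.3]
```

Call:
{"name": "carry_out", "arguments": {
  "motion": [
    [0,0,0,37,34,0,-1],
    [0,0,0,73,68,0,-1],
    [0,0,0,73,68,20,-1],
    [0,0,0,73,68,20,-1]
  ]
}}

```text
clock: 2.0
position: [605.4, 59.1, 223.3]
ee_rot: [0.998, -0.064, -0.002, 0.001]
contact_force: [-0.1, 0.6, 0.4]
gripper_width: -0.0
grasp_force: 0.0
```

Run:
```python
from h import *
move(goal(1,31,85))
for n,(x0,y0,x1,y1) in (("top",(240,110,400,230)),("scene",(265,120,425,240))):
    cv2.imwrite(f"pics/{n}1.png",cv2.resize(get_image(n)["color"][y0:y1,x0:x1],(640,480),interpolation=3))
cv2.imwrite("pics/j1.png",np.hstack([cv2.resize(cv2.imread(f"pics/{n}1.png"),(400,300)) for n in ("top","scene")]))
```

```text
t 2.0 at [605.4  59.1 223.3] w -0.0 turn [ 0.002  0.004 -0.003] shift [2.5 0.7 3.3]
```

View pics/j1.png

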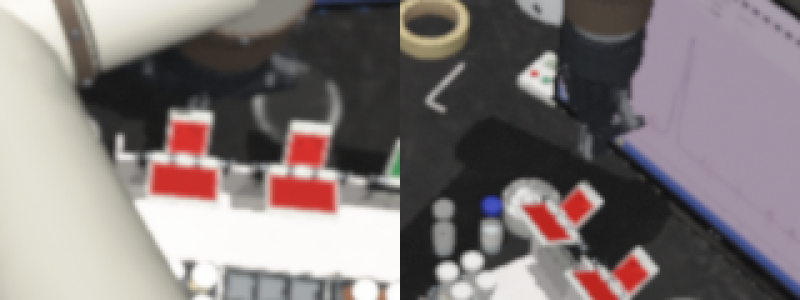

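The gripper hovers behind and above tag 1's tab (left crop about 195,105), all clear. Descending.

Call:
{"name": "carry_out", "arguments": {
  "motion": [
    [0,0,0,2,0,20,-1],
    [0,0,0,2,0,40,-1],
    [0,0,0,2,0,52,-1],
    [0,0,0,2,0,57,-1],
    [0,0,0,2,0,62,-1]
  ]
}}

```text
clock: 2.72
position: [608.8, 60.1, 164.0]
ee_rot: [0.998, -0.063, 0.001, -0.0]
contact_force: [0.3, 0.2, -0.1]
gripper_width: -0.3
grasp_force: 0.3
```

Call:
{"name": "carry_out", "arguments": {
  "motion": [
    [0,0,0,0,0,6,-1],
    [0,0,0,0,0,12,-1],
    [0,0,0,0,0,18,-1],
    [0,0,0,0,0,24,-1],
    [0,0,0,0,0,30,-1]
  ]
}}

```text
clock: 3.35
position: [608.2, 59.7, 132.8]
ee_rot: [0.998, -0.063, -0.0, 0.0]
contact_force: [-1.3, 0.1, -0.6]
gripper_width: 0.1
grasp_force: 0.1
```

Run:
```python
from h import *
move(goal(1,31,-14))
cv2.imwrite("pics/s2.png",cv2.resize(get_image("scene")["color"][120:240,265:425],(480,360),interpolation=3))
```

```text
t 3.35 at [608.2  59.7 132.8] w 0.1 turn [ 0.     0.    -0.002] shift [-0.3  1.6 11.8]
```

View pics/s2.png

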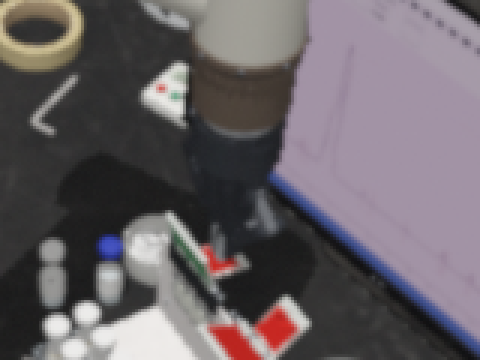

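Leaf 1 is rising (about 175,250), the tab going down under the fingers. Press on a little, then back out and up.

Call:
{"name": "carry_out", "arguments": {
  "motion": [
    [0,0,0,0,0,6,-1],
    [0,0,0,0,0,11,-1],
    [0,0,0,6,0,13,-1],
    [0,0,0,16,0,13,-1],
    [0,0,0,28,0,13,-1]
  ]
}}

```text
clock: 4.03
position: [637.2, 56.2, 120.6]
ee_rot: [0.998, -0.063, 0.0, -0.0]
contact_force: [-0.1, 0.4, 0.6]
gripper_width: 0.2
grasp_force: 0.0
```

Call:
{"name": "carry_out", "arguments": {
  "motion": [
    [0,0,0,0,0,-30,-1],
    [0,0,0,0,0,-70,-1],
    [0,0,0,0,0,-110,-1],
    [0,0,0,0,0,-120,-1]
  ]
}}

```text
clock: 4.53
position: [638.1, 56.3, 244.1]
ee_rot: [0.998, -0.063, 0.003, -0.001]
contact_force: [0.5, 1.2, -0.8]
gripper_width: -0.1
grasp_force: 0.0
```

Run:
```python
from h import *
move(goal(4,56,100))
cv2.imwrite("pics/s3.png",cv2.resize(get_image("scene")["color"][120:320,265:435],(510,600),interpolation=3))
```

```text
t 4.53 at [638.1  56.3 244.1] w -0.1 turn [-0.002 -0.007 -0.001] shift [ -5.  302.    8.4]
```

View pics/s3.png

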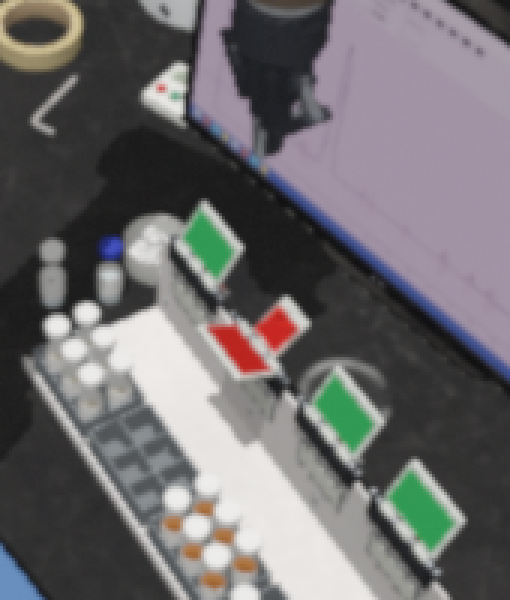

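Tag 1 now leans back green (about 208,240); tag 2 is untouched. Next, move to behind tag 4.

Call:
{"name": "carry_out", "arguments": {
  "motion": [
    [0,0,0,-1,60,0,-1],
    [0,0,0,-2,120,0,-1],
    [0,0,0,-3,180,0,-1],
    [0,0,0,-4,240,0,-1],
    [0,0,0,-5,300,0,-1]
  ]
}}

```text
clock: 5.2
position: [592.4, -242.6, 238.6]
ee_rot: [0.998, -0.063, -0.001, -0.0]
contact_force: [0.4, -0.0, -0.3]
gripper_width: 0.2
grasp_force: 0.0
```

Call:
{"name": "carry_out", "arguments": {
  "motion": [
    [0,0,0,0,0,0,-1],
    [0,0,0,0,0,0,-1]
  ]
}}

```text
clock: 5.45
position: [592.8, -241.0, 238.8]
ee_rot: [0.998, -0.064, -0.001, -0.0]
contact_force: [1.2, -0.2, 0.0]
gripper_width: 0.2
grasp_force: 0.0
```

Run:
```python
from h import *
move(goal(4,56,24))
cv2.imwrite("pics/s4.png",cv2.resize(get_image("scene")["color"][170:330,335:495],(480,480),interpolation=3))
```

```text
t 5.45 at [ 592.8 -241.   238.8] w 0.2 turn [-0.001  0.002 -0.003] shift [ 2.7  1.4 79.8]
```

View pics/s4.png

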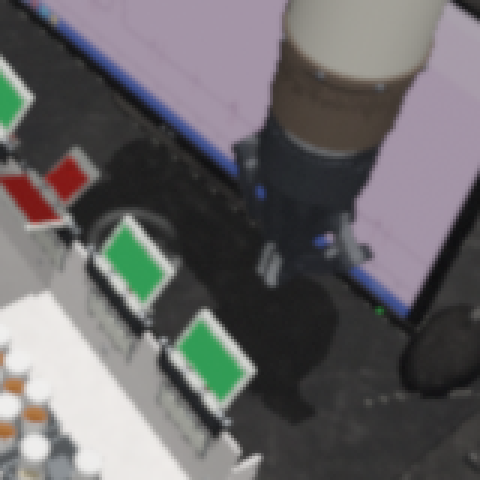

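The fingers hang behind leaf 4 with clearance (tip 268,275; leaf 210,360). Descend, then push gently forward.

Call:
{"name": "carry_out", "arguments": {
  "motion": [
    [0,0,0,2,1,30,-1],
    [0,0,0,2,1,65,-1],
    [0,0,0,2,1,80,-1],
    [0,0,0,-8,1,80,-1],
    [0,0,0,-16,1,80,-1]
  ]
}}

```text
clock: 6.12
position: [577.4, -239.5, 161.8]
ee_rot: [0.998, -0.063, 0.001, 0.0]
contact_force: [0.3, -0.1, 0.4]
gripper_width: 0.0
grasp_force: 0.0
```

Call:
{"name": "carry_out", "arguments": {
  "motion": [
    [0,0,0,-6,0,0,-1],
    [0,0,0,-12,0,0,-1],
    [0,0,0,-18,0,0,-1],
    [0,0,0,-24,0,0,-1],
    [0,0,0,-30,0,0,-1]
  ]
}}

```text
clock: 6.75
position: [547.0, -235.9, 160.3]
ee_rot: [0.998, -0.063, -0.0, -0.0]
contact_force: [-0.3, -0.3, -0.5]
gripper_width: -0.2
grasp_force: 0.0
```

Run:
```python
from h import *
move(goal(4,-1,24))
```

```text
t 6.75 at [ 547.  -235.9  160.3] w -0.2 turn [ 0.     0.    -0.002] shift [-8.4  0.7  1.3]
```

Call:
{"name": "carry_out", "arguments": {
  "motion": [
    [0,0,0,-5,0,0,-1],
    [0,0,0,-9,0,0,-1],
    [0,0,0,-9,0,0,-1],
    [0,0,0,-9,0,-20,-1],
    [0,0,0,-9,0,-60,-1]
  ]
}}

```text
clock: 7.38
position: [537.6, -234.5, 219.1]
ee_rot: [0.998, -0.063, -0.002, -0.0]
contact_force: [0.4, 0.5, 0.3]
gripper_width: 0.1
grasp_force: 0.0
```

Call:
{"name": "carry_out", "arguments": {
  "motion": [
    [0,0,0,20,0,-30,-1],
    [0,0,0,60,0,-40,-1],
    [0,0,0,60,-60,-40,-1],
    [0,0,0,60,-60,-40,-1]
  ]
}}

```text
clock: 7.88
position: [606.5, -180.0, 260.0]
ee_rot: [0.998, -0.061, -0.0, -0.0]
contact_force: [0.2, -0.3, -0.2]
gripper_width: 0.1
grasp_force: 0.0
```

Run:
```python
from h import *
cv2.imwrite("pics/s5.png",cv2.resize(get_image("scene")["color"][185:365,265:435],(566,600),interpolation=3))
```

```text
(no output)
```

View pics/s5.png

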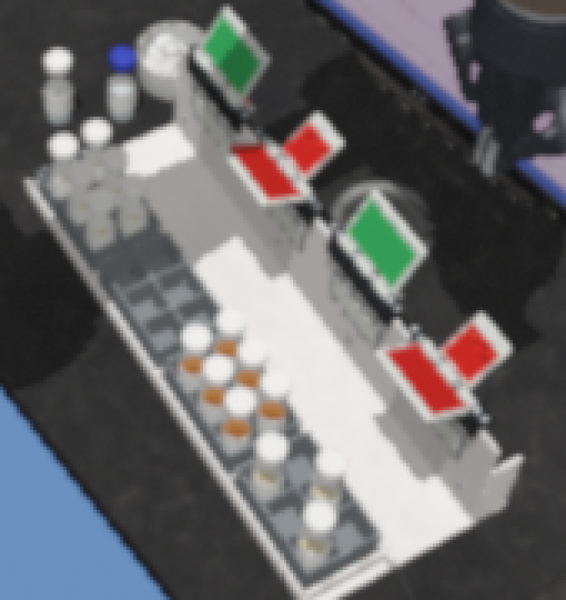

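Tags now read green, red, green, red (232,50; 265,172; 380,240; 425,380), matching full, empty, full, part-filled. The arm is clear.

```bash
python3 -c "
from bench import *
print(job_done())"
```

```text
the job is handed in; nothing more can be done
None
```

I flipped tag 1 to green (full tray) and tag 4 to red (part-filled tray) and left tags 2 and 3 alone; the last picture showed all four tags matching their trays, and the job is handed in with no verdict returned.

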